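# Set up the rind-brushing machine

## Task

Get the cheese-brushing machine ready for this batch: push the brush carriage along its rods towards the turntable until the index plunger clicks into the notch and holds it there, and stand the square-shanked brush fully home in the carriage's drive socket. Leave the other brushes, the cheeses, the trier and the jar where they are.

Things in the scene. Friction and masses are not known exactly. Their poses are not given: they have to be found in the camera images.
- machine: Low stainless machine bed, 220 x 365 mm, 60 mm high, turned a little about the vertical. Origin on the table, on the midline between the two guide rods. +y runs along the rods towards the turntable (round plate 80 mm across, top 135 mm high, 90 mm along +y), x across them, z up. Bed from y = -215 to +150 mm; clear screen 160 mm high on its +x edge beside the turntable.
- carriage (a joint): Travel of the brush carriage along its rods towards the turntable (machine +y), m; 0 at the rear end stop, 0.13 at the front one; starts at 0 to 0.03. Grey aluminium block 138 mm across the rods, 109 mm along them, top 93 mm above the table. Sliding takes about 5 N. The index notch comes up at an unmeasured travel of 0.087 to 0.117.
- push_face (a point): Middle of the rear face of the carriage's upright push plate (80 mm wide, 12 mm thick, 93 to 140 mm above the table; this point 116.5 mm). Axes as the machine's: push the face along +y. Behind it the space is clear from 95 mm up; the socket's block stands 54 mm from the plate's other face. The whole carriage and its drive socket move together.
- plunger (a joint): Drop of the spring index plunger, m: about 0 while its nose rides on the carriage's flat index bar, about 0.005 once in the bar's V notch (14 mm wide), which then holds the carriage: as it drops the carriage jumps some 6 mm ahead; moving on then takes about 15 N instead of 5 and the nose climbs out again. Black knob 24 mm across, 157 mm high, in a clamp set anew for each batch, 75 mm to the +x side of the midline.
- hub_mouth (a point): Centre of the rim of the drive socket: a steel block 38 x 38 x 32 mm on the carriage, with a square hole 18.4 mm wide and 30 mm deep, 2 mm chamfer. Rim 127 mm above the table, 85 mm along +y from the push face. It can turn about the vertical against a drag of 0.06 N m; this point's x and y axes lie along the hole's sides.
- brush_grip (a point): Centre of the white grip block (28 mm along its x, 42 mm along y, 32 mm high) on top of the brush to fit. Under it: neck 22 mm wide and 17 mm high, bristles 54 mm wide and 68 mm high, flange 36 mm wide and 8 mm thick, square steel shank 16 x 16 x 28 mm with sides along x and y. Flange underside 109 mm, foot 137 mm below this point. 0.2 to 0.4 kg.
- brush_tip (a point): Centre of the foot of the same brush's square shank (foot stepped in 3 mm all round over its last 3 mm), 137 mm below the grip's centre; its z axis points up along the brush. Fully home, the flange rests on the socket's rim.
- block: White plastic block, 290 mm along its x, 90 mm along y, 40 mm high, with three round holes of 27 mm, 95 mm apart along x, one in the middle. Origin under its centre. A brush stands in each, flange on the block, in any order; only the one with the block-shaped grip has a square shank.
- brush_wide_mid (a point): Bystander in the block: wide, low cup brush, 76 mm across, 104 mm tall with its round shank. Point 60 mm above the foot of its shank.
- brush_thin_mid (a point): Bystander in the block: thin brush, 34 mm across, 148 mm tall with its round shank, pear-shaped knob. Point 70 mm above the foot of its shank.
- wheel_a_mid (a point): Bystander: cheese wheel 108 mm across, 68 mm high, on a plank 22 mm thick. Its centre.
- wheel_b_mid (a point): Bystander: cheese wheel of the same size on the plank. Its centre.
- wheel_c_mid (a point): Bystander: cheese wheel of the same size on the plank. Its centre.
- trier_mid (a point): Bystander: cheese trier lying on the table, wooden cross handle and steel gouge, 145 mm long, 22 mm high. About its middle.
- jar_mid (a point): Bystander: amber glass jar with a steel cap, 72 mm across, 95 mm high. Its centre.
Things that resemble listed ones, but are neither listed nor needed, are in the scene too. Leave any orange, pink or red look-alike of the part that bears brush_grip alone.

How it is judged:
By the outcome, as a careful person would: the job done as asked, in the order asked, and still so for the second after the job is handed in, with the robot touching nothing.
It also fails if it takes over 59 s, if anything falls off the work surface, if the arm or the gripper's body presses on something with over 40 N, if the wrist force passes 120 N, or if a joint passes its speed limit or range.

## Robot

A 6-joint arm with a two-finger parallel gripper is mounted at the origin on the work surface. World frame = base frame: x ahead of the robot, y to its left, z up, the work surface at z = 0. Lengths are in mm, angles in rad, forces in N, time in s.
With the tool pointing down it reaches from about 275 to 750 mm from the base axis. Payload 10.2 kg.
Tool frame: the origin (TCP) lies between the finger pads; the fingertips stand 22 mm ahead of it and the grasp point (between the pads) lies 3 mm ahead of it (ctrl.nose_length is the distance from the TCP to the fingertips, in mm); z points along the fingers, y is the line along which they close (so a half turn about z gives the same grasp; the last joint's range is limited). The gripper opens to 85 mm and grips with 20 to 120 N. Pads are 22 mm wide; open, the fingers measure 114 mm over their backs; the gripper's body (76 mm by 85 mm) begins 54 mm behind the grasp point. The pads swing forward as they close: fully open they stand 13 mm farther back than shut.
Start: joints at [-1.401, 0.313, 1.498, -0, 1.331, -0.223], TCP at [200.946, -485.028, 253.294] pointing down, gripper open.
Joint ranges: [-2.94, 2.94], [-0.97, 2.17], [0.19, 2.56], [-1.23, 4.37], [0.02, 3.11], [-2.88, 2.88]. Speed limits (rad/s): [2.39, 2.39, 3.01, 3.14, 3.14, 3.14].

## Interface

Orientations are given as a unit quaternion [w, x, y, z].
In Python, from rig import sense, imaging, ctrl gives the robot as it stands. The module is installed in compiled form; this text tells all that it offers.
- The arm moves only by the tool apply_moves, never from a script. Its argument "commands" is a list of rows, each a list of 5 numbers: the gripper command: -1 is fully open, 1 is shut, values between are in proportion, then the shift along the tool's x, y, z in mm, then the turn about the tool's z in degrees. A call has 1 to 20 rows; each row shifts and turns the commanded pose from where the row before left it, along the tool's axes as they then stand; what a row does not reach is not made up. A row lasts 1/8 s, in which the tool goes at most 62.5 mm and 10.7 degrees, less where a joint would pass 70% of its speed; a pose out of reach is approached as far as the arm can. A call is refused whole if a number of a shift passes 62.5 or a number of a turn 10.7, either way. A call with a gripper value outside its range is refused whole. The fingers move at their own pace and stop on an object; "newtons" is the grip in N (left out, the last holds). Time passes only in rows, so rows that do not move let the fingers close. It gives the time, the measured TCP pose, the force, the opening and the grip force at its end, in the units of the state.
- sense(): the state, without advancing time (a new reading comes with each control period).
- imaging.capture(name): name is "scene" or "top" or "wrist"; returns the picture (400x640x3 uint8, blue, green, red); there is no depth.
- imaging.calibration(name): a dict with "camera_matrix" (3x3 intrinsics, pixels), "world_to_cam" (4x4, takes a point from world to camera coordinates). Camera axes: x right, y up, looking along -z (the intrinsics and any distortion apply to the point x, -y, -z); pixel columns grow to the right and rows downward; lengths in mm; the calibration is good to about 2 mm. A picture is of the moment at which its call begins: read the wrist's pose just before it. calibration takes no time and is no camera call; for the wrist camera it gives the pose at the moment of the call.
- ctrl.finish_job(): hands the job in; it is judged then, once.
The state is a dict: "time_s": time; "joints": joint angles; "dq": joint speeds; "tau": joint torques, N m; "eef_pos": TCP position; "ee_rot": TCP orientation; "force": force on the tool from outside, world axes, zero at the start; "wrist_torque": the same for the moment, N m; "grip_width": opening from 0.0 (shut) to 1.0 (fully open); "grip_force": force on a finger pad.
Only numpy, scipy, OpenCV 4.12 (cv2) and the standard library are available. Lean on these libraries where they do the work, as an engineer would, in place of code of your own. Each camera call takes 0.05 s, during which the arm holds its last target. There are 200 camera calls.

## Working session

There is one attempt and no reset: what is moved stays moved. The work goes in short steps, Python scripts to look and compute and a tool call to move; the robot and the scene stay as the last step left them, time stands still between calls to the robot, and variables do not carry over. Pictures are saved under pics/ and viewed, at most 10 in all, crops included, and the job is handed in when it is done.

Besides the shell and the picture viewer there is one more tool, called after "Call:" as name(argument=value, ...) on one line, values as JSON. apply_moves: Moves the arm, as the interface text tells. Its arguments: {"type":"object","properties":{"commands":{"type":"array","items":{"type":"array","items":{"type":"number"}}},"newtons":{"type":"number"}},"required":["commands"]}

```bash
mkdir -p pics; python3 - <<'E'
from rig import sense, imaging, ctrl
import cv2, numpy as np
np.set_printoptions(precision=4,suppress=True)
s=sense();print(s)
for n in("scene","top","wrist"):
    cv2.imwrite(f"pics/{n}0.png",imaging.capture(n)); c=imaging.calibration(n); print(n,c)
E
```

```text
{'time_s': 0.0, 'joints': array([-1.4014,  0.3134,  1.4985, -0.    ,  1.331 , -0.2234]), 'dq': array([-0.0007, -0.0005, -0.0002, -0.0013, -0.001 , -0.0025]), 'tau': array([ -0.0003, -41.2263, -25.9744,  -0.0002,   0.0041,   0.    ]), 'eef_pos': array([ 200.9123, -484.7774,  252.7436]), 'ee_rot': array([-0.0006,  0.9808,  0.1951,  0.    ]), 'force': array([ 0.3783, -0.1242, -0.3865]), 'wrist_torque': array([ 0.0186,  0.0122, -0.0444]), 'grip_force': 0.0, 'grip_width': 0.9987130936399962}
scene {'camera_matrix': array([[435.9458,   0.    , 323.3016],
       [  0.    , 435.9458, 210.1403],
       [  0.    ,   0.    ,   1.    ]]), 'world_to_cam': array([[   -0.3386,     0.9409,     0.0007,   200.1116],
       [   -0.7705,    -0.2777,     0.5738,   308.3469],
       [    0.5401,     0.1938,     0.819 , -1442.19  ],
       [    0.    ,     0.    ,     0.    ,     1.    ]])}
top {'camera_matrix': array([[470.9507,   0.    , 326.2856],
       [  0.    , 470.9507, 192.2284],
       [  0.    ,   0.    ,   1.    ]]), 'world_to_cam': array([[   -0.0127,    -0.9994,    -0.0336,     0.9738],
       [    0.997 ,    -0.0152,     0.0753,  -516.3041],
       [   -0.0758,    -0.0325,     0.9966, -1233.3221],
       [    0.    ,     0.    ,     0.    ,     1.    ]])}
wrist {'camera_matrix': array([[343.5601,   0.    , 316.7159],
       [  0.    , 343.5601, 199.9051],
       [  0.    ,   0.    ,   1.    ]]), 'world_to_cam': array([[   0.3826,   -0.9239,   -0.0016, -524.1628],
       [   0.8734,    0.3623,   -0.3256,   42.6278],
       [   0.3014,    0.1232,    0.9455, -382.0171],
       [   0.    ,    0.    ,    0.    ,    1.    ]])}
```

View pics/scene0.png

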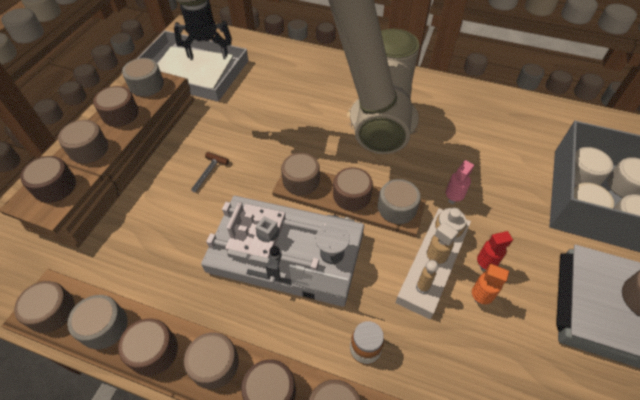

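View pics/top0.png

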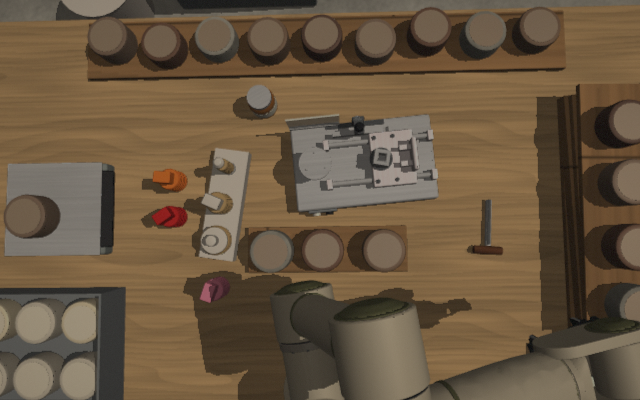

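Top view: machine at about (365,163), with the push plate at (416,152), socket (382,158), plunger knob (358,125) and turntable (315,165). The brush block is at (222,205). Candidates for the brush: white grip (213,202), orange (170,178), red (172,215) and pink (213,289). The other brushes in the block are thin (222,165) and wide (213,240). I choose the white one in the middle hole and will check it in a close crop.

```bash
cat > h.py <<'E'
import cv2, numpy as np
from rig import sense, imaging, ctrl
np.set_printoptions(precision=2,suppress=True)
F=np.diag([1,-1,-1])
def P(c):
    return c["camera_matrix"]@F@np.array(c["world_to_cam"])[:3]
def proj(c,X):
    q=P(c)@np.append(X,1);return q[:2]/q[2]
def at_z(c,uv,z):
    p=P(c); A=np.c_[p[:,:2],-np.array([*uv,1.])]
    return np.linalg.solve(A,-(p[:,2]*z+p[:,3]))[:2]
def tri(c1,a,c2,b):
    X=cv2.triangulatePoints(P(c1),P(c2),np.array(a,float).reshape(2,1),np.array(b,float).reshape(2,1));X=(X[:3]/X[3]).ravel()
    return X,np.linalg.norm(proj(c1,X)-a),np.linalg.norm(proj(c2,X)-b)
E
python3 - <<'E'
from h import *
a=cv2.imread("pics/top0.png");b=cv2.imread("pics/scene0.png")
def cr(im,x,y,w,h,s): return cv2.resize(im[y:y+h,x:x+w],None,fx=s,fy=s,interpolation=cv2.INTER_CUBIC)
# rows: top machine 160x120 @ 2.5 =400x300 ; 
A=cr(a,285,100,160,120,2.5);B=cr(a,150,140,160,120,2.5)
C=cr(b,200,190,160,120,2.5);D=cr(b,375,195,160,120,2.5)
cv2.imwrite("pics/comp.png",np.vstack([np.hstack([A,B]),np.hstack([C,D])]))
t=imaging.calibration("top")
for n,uv,z in[("push",(416,152),140),("sock",(382,158),127),("knob",(358,125),157),("tt",(315,165),135),("grip",(213,202),165+3),("thin",(222,165),160),("wide",(213,240),116)]:print(n,at_z(t,uv,z))
E
```

```text
push [ 600.77 -227.15]
sock [ 589.59 -146.54]
knob [665.61 -88.54]
tt [574.16  16.53]
grip [485.94 256.58]
thin [574.62 237.6 ]
wide [395.54 270.41]
```

View pics/comp.png

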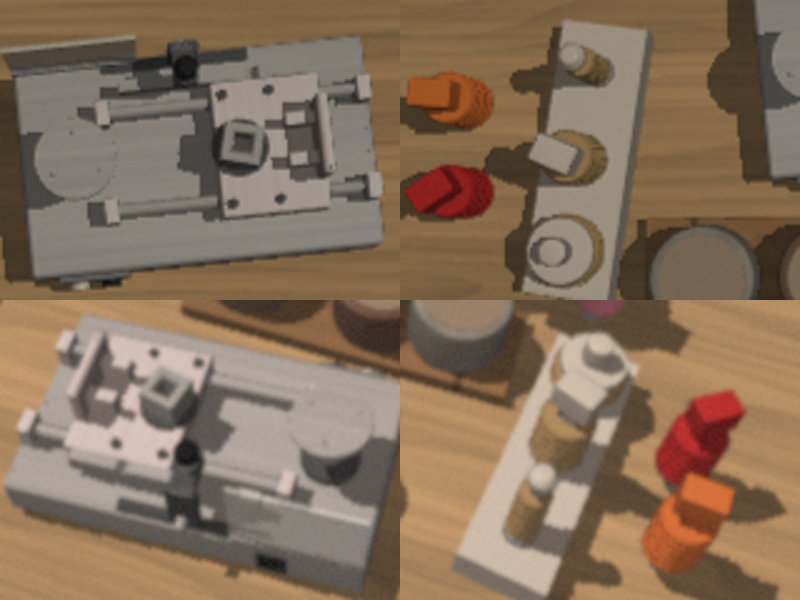

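The crop confirms it: the white block grip is in the middle hole, and orange and red stand outside the block. Next I work out the machine's yaw and the first approach.

```bash
python3 - <<'E'
from h import *
t=imaging.calibration("top");s=imaging.calibration("scene")
def A(x,y):return np.array([285+x/2.5,100+y/2.5])
def C(x,y):return np.array([200+x/2.5,190+(y-300)/2.5])
def B(x,y):return np.array([150+(x-400)/2.5,140+y/2.5])
def D(x,y):return np.array([375+(x-400)/2.5,195+(y-300)/2.5])
for n,a,b in[("knob",A(184,66),C(186,453)),("sock",A(243,145),C(167,388)),("tt",A(75,158),C(331,420)),("pl_top_+x",A(322,97),C(73,390)),("pl_top_-x",A(330,170),C(98,335)),("grip",B(555,154),D(579,398)),("postA",A(364,87),C(25,427)),("postB",A(102,112),C(288,482)),("postC",A(374,185),C(65,345))]:
    print(n,*tri(t,a,s,b))
z=90
for p,q in[((102,112),(364,87)),((112,211),(374,185)),((15,75),(358,38)),((35,278),(383,245))]:
    d=at_z(t,A(*p),z)-at_z(t,A(*q),z);print("yaw",np.degrees(np.arctan2(-d[0],d[1])))
st=sense();w=imaging.calibration("wrist")["world_to_cam"];c=-w[:3,:3].T@w[:3,3];print("cam",c,"look",-w[2,:3],"tcp",st["eef_pos"])
E
```

```text
knob [663.85 -90.35 149.63] 0.06848634646262937 0.08561856474412068
sock [ 590.13 -146.66  120.76] 0.4020881365184975 0.477198127722535
tt [578.44  17.13 134.43] 0.2648013713655838 0.3220554630886229
pl_top_+x [ 632.72 -222.12  139.57] 0.3136753356954182 0.3745950256831395
pl_top_-x [ 562.96 -229.82  133.6 ] 0.13821710136967857 0.15792081064972924
grip [487.97 264.55 149.15] 0.14365257601513623 0.17279608879963265
postA [ 654.49 -275.54   75.7 ] 0.0012609268197301081 0.0015114045145767662
postB [630.91  -7.62  89.39] 0.5056425210263046 0.633445910055734
postC [ 553.68 -282.06   79.24] 0.04995930072527966 0.05655401327057177
yaw 4.436515293099225
yaw 4.783203959509702
yaw 5.092151144139146
yaw 4.6083404995108985
cam [ 278.48 -452.64  374.25] look [-0.3  -0.12 -0.95] tcp [ 200.91 -484.88  252.89]
```

Call:
apply_moves(commands=[[1, 0, 0, 0, 8.9], [1, 0, 0, 0, 8.9], [1, 41.7, -17.4, 0, 0], [1, 41.7, -17.4, 0, 0], [1, 41.7, -17.4, 0, 0], [1, 41.7, -17.4, 0, 0], [1, 41.7, -17.4, 0, 0], [1, 41.7, -17.4, 0, 0], [1, 41.7, -17.4, 0, 0], [1, 41.7, -17.4, 0, 0], [1, 41.7, -17.4, 0, 0], [1, 41.7, -17.4, 0, 0], [1, 0, 0, 0, 0]], newtons=60)

```text
time_s: 1.78
eef_pos: [604.0, -275.5, 252.1]
ee_rot: [-0.001, 0.999, 0.043, -0.0]
force: [0.0, -0.2, 0.2]
grip_width: -0.003
grip_force: 0.0
```

Call:
apply_moves(commands=[[1, 0, 0, 31, 0], [1, 0, 0, 31, 0], [1, 0, 0, 31, 0], [1, 0, 0, 31, 0], [1, 0, 0, 0, 0], [1, 0, -7, 0, 0], [1, 0, -7, 0, 0], [1, 0, -7, 0, 0], [1, 0, -3, 0, 0], [1, 0, 0, 0, 0]])

```text
time_s: 3.02
eef_pos: [600.4, -253.2, 129.5]
ee_rot: [0.0, 0.999, 0.041, 0.0]
force: [0.2, -0.7, -0.5]
grip_width: -0.006
grip_force: 0.0
```

```bash
python3 - <<'E'
from h import *
print(sense()["force"],sense()["eef_pos"])
a=imaging.capture("top");cv2.imwrite("pics/t1.png",a)
b=imaging.capture("scene")
cr=lambda im,x,y:cv2.resize(im[y:y+120,x:x+160],None,fx=2.5,fy=2.5)
cv2.imwrite("pics/c1.png",np.hstack([cr(a,285,100),cr(b,190,180)]))
E
```

```text
[ 0.25 -0.71 -0.45] [ 600.36 -253.23  129.48]
```

View pics/c1.png

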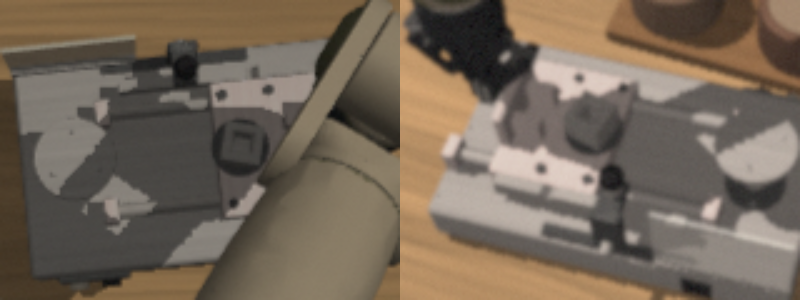

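The wrist view is blocked here. The scene crop shows the shut fingers just behind the push plate, at about (505,95). I push.

Call:
apply_moves(commands=[[1, 0, -3, 0, 0], [1, 0, -3, 0, 0], [1, 0, -3, 0, 0], [1, 0, -3, 0, 0]])

```text
time_s: 3.62
eef_pos: [599.3, -242.1, 129.3]
ee_rot: [0.001, 0.999, 0.041, 0.0]
force: [1.3, -5.2, -1.0]
grip_width: -0.001
grip_force: 2.6
```

Call:
apply_moves(commands=[[1, 0, -4, 0, 0], [1, 0, -4, 0, 0], [1, 0, -4, 0, 0], [1, 0, -4, 0, 0], [1, 0, -4, 0, 0], [1, 0, -4, 0, 0], [1, 0, -4, 0, 0], [1, 0, -4, 0, 0], [1, 0, -3, 0, 0], [1, 0, -3, 0, 0]])

```text
time_s: 4.88
eef_pos: [596.1, -204.3, 129.3]
ee_rot: [0.001, 0.999, 0.041, 0.0]
force: [-0.4, -4.5, -1.0]
grip_width: -0.0
grip_force: 2.6
```

Call:
apply_moves(commands=[[1, 0, -3, 0, 0], [1, 0, -3, 0, 0], [1, 0, -3, 0, 0], [1, 0, -3, 0, 0]])

```text
time_s: 5.38
eef_pos: [595.1, -192.4, 129.3]
ee_rot: [0.001, 0.999, 0.041, 0.0]
force: [-0.0, -5.7, -0.9]
grip_width: 0.004
grip_force: 2.6
```

Call:
apply_moves(commands=[[1, 0, -2, 0, 0], [1, 0, -2, 0, 0]])

```text
time_s: 5.62
eef_pos: [594.7, -188.0, 129.3]
ee_rot: [0.0, 0.999, 0.041, -0.0]
force: [-1.9, -4.1, -1.5]
grip_width: -0.001
grip_force: 2.4
```

Call:
apply_moves(commands=[[1, 0, -2, 0, 0], [1, 0, -2, 0, 0]])

```text
time_s: 5.88
eef_pos: [594.4, -183.6, 129.2]
ee_rot: [-0.0, 0.999, 0.041, -0.0]
force: [-1.5, -3.0, -0.9]
grip_width: -0.0
grip_force: 1.2
```

Call:
apply_moves(commands=[[1, 0, -1.5, 0, 0], [1, 0, -1.5, 0, 0]])

```text
time_s: 6.12
eef_pos: [594.5, -180.1, 129.4]
ee_rot: [-0.0, 0.999, 0.041, 0.0]
force: [1.0, -0.3, -0.2]
grip_width: -0.0
grip_force: 0.0
```

Call:
apply_moves(commands=[[1, 0, -1, 0, 0], [1, 0, 0, 0, 0]])

```text
time_s: 6.38
eef_pos: [594.3, -179.5, 129.3]
ee_rot: [-0.0, 0.999, 0.041, 0.0]
force: [-0.6, -0.0, -0.2]
grip_width: 0.001
grip_force: 0.0
```

```bash
python3 - <<'E'
from h import *
s=sense();print(s["force"],s["eef_pos"],s["grip_force"])
a=imaging.capture("top");b=imaging.capture("scene");cv2.imwrite("pics/t2.png",a);cv2.imwrite("pics/s2.png",b)
b0=cv2.imread("pics/scene0.png")
def shift(im0,im1,x,y,w,h,m=12):
    T=im0[y:y+h,x:x+w];S=im1[y-m:y+h+m,x-m:x+w+m]
    r=cv2.matchTemplate(S,T,cv2.TM_CCOEFF_NORMED);_,v,_,l=cv2.minMaxLoc(r);return v,l[0]-m,l[1]-m
c=imaging.calibration("scene");print("knob top proj at 157/152",proj(c,(663.85,-90.35,157)),proj(c,(663.85,-90.35,152)))
b1=b
cr=lambda im,x,y:cv2.resize(im[y:y+120,x:x+160],None,fx=2.5,fy=2.5)
cv2.imwrite("pics/c2.png",np.vstack([np.hstack([cr(a,285,100),cr(b,190,180)]),]))
E
```

```text
[-0.6  -0.01 -0.17] [ 594.28 -179.53  129.31] 0.0
knob top proj at 157/152 [274.18 249.56] [274.39 250.68]
```

View pics/c2.png

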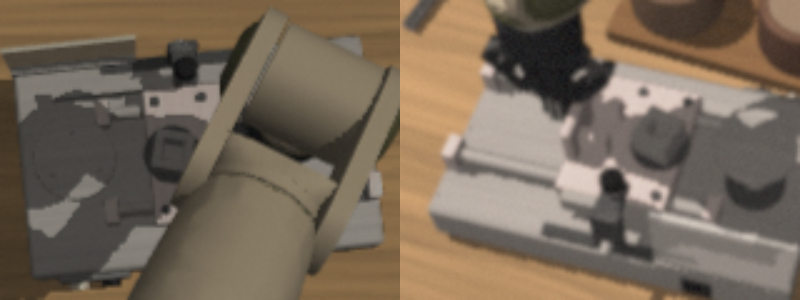

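The crop shows the carriage ahead of the fingers and the force is gone, which fits the jump. I check gently that it holds.

Call:
apply_moves(commands=[[1, 0, -1, 0, 0], [1, 0, -1, 0, 0], [1, 0, 0, 0, 0]])

```text
time_s: 6.85
eef_pos: [594.1, -177.7, 129.3]
ee_rot: [-0.0, 0.999, 0.041, -0.0]
force: [-0.8, -0.9, -0.8]
grip_width: -0.002
grip_force: 0.0
```

Call:
apply_moves(commands=[[1, 0, -1, 0, 0], [1, 0, 0, 0, 0]])

```text
time_s: 7.1
eef_pos: [594.0, -176.8, 129.3]
ee_rot: [0.0, 0.999, 0.041, 0.0]
force: [0.2, -0.3, -0.2]
grip_width: -0.001
grip_force: 0.3
```

Call:
apply_moves(commands=[[1, 0, -1, 0, 0], [1, 0, 0, 0, 0]])

```text
time_s: 7.35
eef_pos: [594.0, -176.4, 129.4]
ee_rot: [0.001, 0.999, 0.041, 0.0]
force: [1.6, -5.2, -1.1]
grip_width: 0.002
grip_force: 2.6
```

Call:
apply_moves(commands=[[1, 0, -0.6, 0, 0], [1, 0, 0, 0, 0]])

```text
time_s: 7.6
eef_pos: [593.9, -176.3, 129.4]
ee_rot: [0.001, 0.999, 0.041, 0.0]
force: [1.2, -7.0, -1.5]
grip_width: -0.0
grip_force: 3.6
```

Held: 7 N does not move it. I back off, rise and look at the socket.

Call:
apply_moves(commands=[[1, 0, 20, 0, 0], [1, 0, 0, -30, 0], [-1, 0, 0, -50, 0], [-1, 0, 0, -50, 0], [-1, 0, 0, -40, 0], [-1, 0, -45, 0, 0], [-1, 0, -45, 0, 0], [-1, 0, -20, 0, 0], [-1, 0, 0, 0, 0], [-1, 0, 0, 0, 0]])

```text
time_s: 8.85
eef_pos: [586.6, -86.8, 299.1]
ee_rot: [0.0, 0.999, 0.04, -0.0]
force: [0.1, -0.5, 0.6]
grip_width: 1.003
grip_force: 0.0
```

```bash
cat > snap.py <<'E'
import sys,pickle
from h import *
n=sys.argv[1];s=sense();c=imaging.calibration("wrist");im=imaging.capture("wrist")
cv2.imwrite(f"pics/{n}.png",im);pickle.dump((s,c),open(f"pics/{n}.pkl","wb"));print(s["eef_pos"],s["time_s"])
E
python3 snap.py wa
```

```text
[586.62 -86.82 299.08] 8.85
```

Call:
apply_moves(commands=[[-1, 20, -40, 0, 0], [-1, 20, -40, 0, 0], [-1, 0, 0, 0, 0], [-1, 0, 0, 0, 0]])

```text
time_s: 9.4
eef_pos: [619.8, -3.7, 299.0]
ee_rot: [0.0, 0.999, 0.041, -0.0]
force: [-0.8, 0.2, -0.5]
grip_width: 0.999
grip_force: 0.0
```

```bash
python3 snap.py wb; python3 - <<'E'
import cv2,numpy as np
a,b=cv2.imread("pics/wa.png"),cv2.imread("pics/wb.png")
cv2.imwrite("pics/wab.png",np.hstack([a[:,120:520],b[:,120:520]]))
E
```

```text
[619.81  -3.69 299.02] 9.4
```

View pics/wab.png

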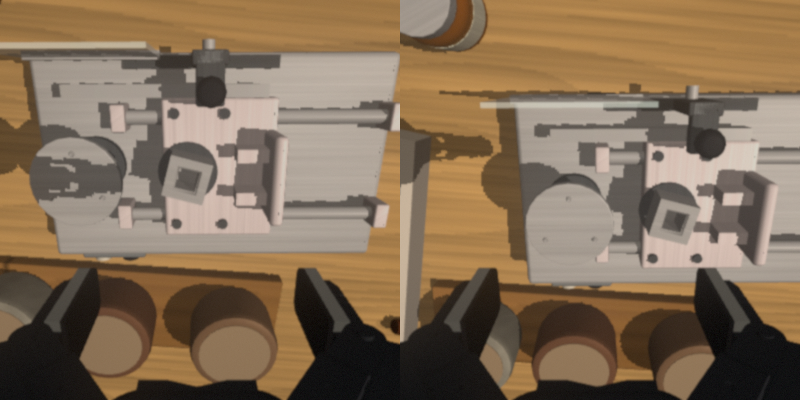

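The socket's rim is at about (307,180) in the first view and (395,220) in the second. I go on to the brush and crop both finely in one picture.

Call:
apply_moves(commands=[[-1, -18.5, -42.3, 0, 0], [-1, -18.5, -42.3, 0, 0], [-1, -18.5, -42.3, 0, 0], [-1, -18.5, -42.3, 0, 0], [-1, -18.5, -42.3, 0, 0], [-1, -18.5, -42.3, 0, 0], [-1, 0, 0, 0, 0], [-1, 0, 0, 0, 0]])

```text
time_s: 10.45
eef_pos: [488.9, 240.2, 299.4]
ee_rot: [0.0, 0.999, 0.04, 0.0]
force: [-0.3, -0.3, 0.2]
grip_width: 1.001
grip_force: 0.0
```

```bash
python3 snap.py ga
```

```text
[488.86 240.25 299.39] 10.45
```

Call:
apply_moves(commands=[[-1, -30, -30, 0, 0], [-1, -30, -30, 0, 0], [-1, 0, 0, 0, 0], [-1, 0, 0, 0, 0]])

```text
time_s: 11.0
eef_pos: [424.5, 295.3, 299.3]
ee_rot: [0.0, 0.999, 0.04, 0.0]
force: [-0.3, 0.4, 0.2]
grip_width: 1.001
grip_force: 0.0
```

```bash
python3 snap.py gb; python3 - <<'E'
from h import *
import pickle
def cr(n,cx,cy,w,s):
    im=cv2.imread(f"pics/{n}.png");x,y=int(cx-w/2),int(cy-w*3/8);x=min(max(x,0),640-w);y=min(max(y,0),400-w*3//4);print(n,x,y,s)
    return cv2.resize(im[y:y+w*3//4,x:x+w],None,fx=s,fy=s,interpolation=cv2.INTER_CUBIC)
T=[cr("wa",307,180,80,5),cr("wb",393,220,80,5)]
for n in("ga","gb"):
    c=pickle.load(open(f"pics/{n}.pkl","rb"))[1];u=proj(c,(488,264,160));print(u);T.append(cr(n,*u,160,2.5))
cv2.imwrite("pics/c3.png",np.vstack([np.hstack(T[:2]),np.hstack(T[2:])]))
E
```

```text
[424.49 295.34 299.28] 11.0
wa 267 150 5
wb 353 190 5
[287.25 191.6 ]
ga 207 131 2.5
[366.27 114.65]
gb 286 54 2.5
```

View pics/c3.png

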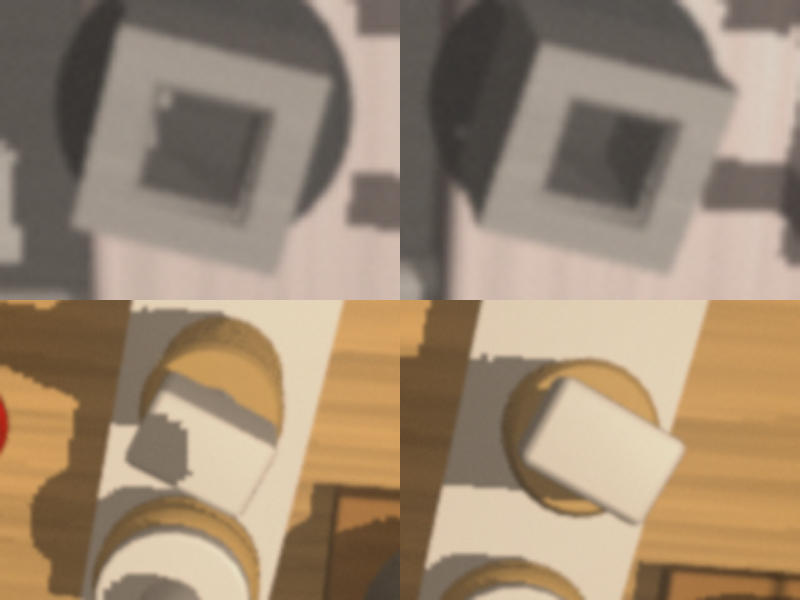

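The socket rim's corners and the grip's top-face corners are clear in both views: the grip face spans (126,458)-(276,450) lower left and (523,458)-(685,447) lower right. I triangulate them.

```bash
python3 - <<'E'
from h import *
import pickle
C={n:pickle.load(open(f"pics/{n}.pkl","rb"))[1] for n in("wa","wb","ga","gb")}
S={n:pickle.load(open(f"pics/{n}.pkl","rb"))[0] for n in C}
def px(L,o,s):return [(np.array(p)+.5)/s-.5+o for p in L]
wa=px([(121,22),(332,77),(275,274),(72,226)],(267,150),5)
wb=px([(141,43),(337,93),(269,274),(77,226)],(353,190),5)
ga=px([(162,94),(276,150),(240,214),(126,158)],(207,131),2.5)
gb=px([(168,77),(285,147),(237,223),(123,158)],(286,54),2.5)
def quad(n1,a,n2,b,z):
    X=np.array([tri(C[n1],p,C[n2],q)[0] for p,q in zip(a,b)]);print(X,X.mean(0),[round(max(tri(C[n1],p,C[n2],q)[1:]),2) for p,q in zip(a,b)])
    for n,l in((n1,a),(n2,b)):
        Y=np.array([at_z(C[n],p,z) for p in l]);d=Y[1]-Y[0]+Y[2]-Y[3];e=Y[0]-Y[3]+Y[1]-Y[2]
        print(n,"ctr",Y.mean(0),"len",np.hypot(*d)/2,np.hypot(*e)/2,"ang",np.degrees(np.arctan2(d[1],d[0])),np.degrees(np.arctan2(e[1],e[0])))
quad("wa",wa,"wb",wb,127)
quad("ga",ga,"gb",gb,165)
for n in S:print(n,S[n]["eef_pos"],S[n]["ee_rot"])
E
```

```text
[[609.27 -62.15 127.65]
 [602.28 -99.4  126.55]
 [565.65 -92.58 128.03]
 [571.51 -55.51 126.3 ]] [587.18 -77.41 127.13] [np.float64(0.28), np.float64(0.31), np.float64(0.15), np.float64(0.16)]
wa ctr [587.26 -77.47] len 37.76624198032082 38.08821588440052 ang -99.83731442599242 -10.201541211403631
wb ctr [587.   -77.42] len 37.82631435218263 37.57813709984691 ang -100.34966233871447 -10.045780623960436
[[507.99 276.68 166.89]
 [491.75 240.46 163.47]
 [468.01 250.44 159.99]
 [484.91 287.29 162.74]] [488.16 263.72 163.27] [np.float64(0.5), np.float64(0.02), np.float64(0.22), np.float64(0.31)]
ga ctr [488.81 263.63] len 39.64442490307612 24.114246395739343 ang -113.00313095988412 -24.77045607949258
gb ctr [488.47 264.1 ] len 39.32302088433806 25.414069730635767 ang -114.36583500930477 -24.684380940747268
wa [586.62 -86.82 299.08] [ 0.    1.    0.04 -0.  ]
wb [619.81  -3.69 299.02] [ 0.    1.    0.04 -0.  ]
ga [488.86 240.25 299.39] [0.   1.   0.04 0.  ]
gb [424.49 295.34 299.28] [0.   1.   0.04 0.  ]
```

Socket at (587.1, -77.5, 127), turned -10.1°. Grip centre at (488.5, 263.9), top about 164, x axis at -24.5°. I grasp across the 42 mm side.

Call:
apply_moves(commands=[[-1, 0, 0, 0, 9.7], [-1, 0, 0, 0, 9.7], [-1, 0, 0, 0, 9.6], [-1, 35.6, 1.1, 0, 0], [-1, 35.7, 1.1, 0, 0], [-1, 0, 0, 40, 0], [-1, 0, 0, 40, 0], [-1, 0, 0, 0, 0], [-1, 0, 0, 0, 0]])

```text
time_s: 12.18
eef_pos: [488.7, 264.6, 221.0]
ee_rot: [-0.001, 0.978, -0.211, 0.001]
force: [-0.0, -0.1, 0.5]
grip_width: 1.003
grip_force: 0.0
```

Call:
apply_moves(commands=[[-1, 0, 0.5, 25, 0], [-1, 0, 0, 25, 0], [-1, 0, 0, 19, 0], [-1, 0, 0, 0, 0], [1, 0, 0, 0, 0], [1, 0, 0, 0, 0], [1, 0, 0, 0, 0], [1, 0, 0, 0, 0], [1, 0, 0, 0, 0]], newtons=70)

```text
time_s: 13.3
eef_pos: [487.9, 264.6, 151.5]
ee_rot: [-0.0, 0.978, -0.21, 0.001]
force: [-0.5, -0.9, 5.5]
grip_width: 0.483
grip_force: 71.1
```

Call:
apply_moves(commands=[[1, 0, 0, -8, 0], [1, 0, 0, -20, 0], [1, 0, 0, -30, 0], [1, 0, 0, -30, 0], [1, 0, 0, -30, 0], [1, 0, 0, -30, 0], [1, 0, 0, -12, 0], [1, 0, 0, 0, 0], [1, 0, 0, 0, 0]])

```text
time_s: 14.42
eef_pos: [487.2, 264.4, 308.9]
ee_rot: [0.001, 0.978, -0.21, -0.001]
force: [0.4, -0.2, -2.9]
grip_width: 0.481
grip_force: 71.2
```

Call:
apply_moves(commands=[[1, 0, 0, 0, -7.1], [1, 0, 0, 0, -7.0], [1, 15.75, 31.9, 0, 0], [1, 15.75, 31.9, 0, 0], [1, 15.75, 31.9, 0, 0], [1, 15.75, 31.9, 0, 0], [1, 15.75, 31.9, 0, 0], [1, 15.75, 31.9, 0, 0], [1, 15.75, 31.9, 0, 0], [1, 15.75, 31.9, 0, 0], [1, 15.75, 31.9, 0, 0], [1, 15.75, 31.9, 0, 0], [1, 0, 0, 0, 0], [1, 0, 0, 0, 0]])

```text
time_s: 16.18
eef_pos: [585.8, -76.8, 309.5]
ee_rot: [-0.0, 0.996, -0.089, -0.001]
force: [0.1, 1.2, -2.9]
grip_width: 0.483
grip_force: 71.8
```

```bash
python3 - <<'E'
from h import *
s=sense();print(s["eef_pos"],s["ee_rot"],s["force"])
b=imaging.capture("scene");t=imaging.capture("top");cb=imaging.calibration("scene");ct=imaging.calibration("top")
e=s["eef_pos"]
print("foot",proj(cb,e-[0,0,140]),"sock",proj(cb,(587.1,-77.45,127)))
cv2.imwrite("pics/s3.png",b);u=proj(cb,e-[0,0,120]).astype(int);x,y=u[0]-60,u[1]-50;print(x,y)
cv2.imwrite("pics/c4.png",cv2.resize(b[y:y+90,x:x+120],None,fx=6,fy=6,interpolation=cv2.INTER_CUBIC))
E
```

```text
[585.79 -76.85 309.47] [-0.    1.   -0.09 -0.  ] [ 0.13  1.25 -2.9 ]
foot [292.65 220.76] sock [293.23 231.02]
232 165
```

View pics/c4.png

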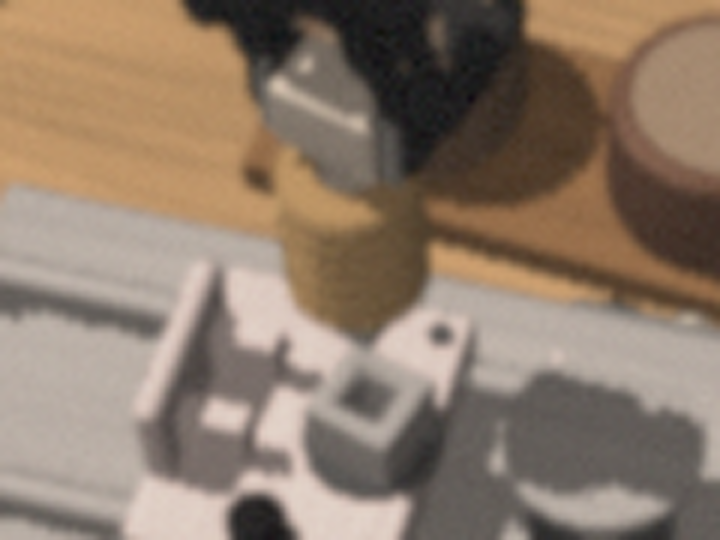

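The crop shows the brush upright, right above the socket, whose hole is at about (370,390). I descend.

Call:
apply_moves(commands=[[1, 0.5, 0.4, 10, 0], [1, 0, 0, 10, 0], [1, 0, 0, 10, 0], [1, 0, 0, 6, 0], [1, 0, 0, 3, 0], [1, 0, 0, 3, 0], [1, 0, 0, 3, 0], [1, 0, 0, 0, 0]])

```text
time_s: 17.27
eef_pos: [586.4, -77.8, 265.2]
ee_rot: [-0.0, 0.996, -0.089, -0.0]
force: [0.3, 0.1, -2.7]
grip_width: 0.479
grip_force: 71.9
```

Call:
apply_moves(commands=[[1, 0, 0, 2, 0], [1, 0, 0, 2, 0], [1, 0, 0, 2, 0], [1, 0, 0, 0, 0]])

```text
time_s: 17.77
eef_pos: [586.4, -77.8, 259.1]
ee_rot: [-0.0, 0.996, -0.089, -0.0]
force: [-0.3, 0.6, -3.2]
grip_width: 0.48
grip_force: 71.9
```

Entering freely.

Call:
apply_moves(commands=[[1, 0, 0, 3, 0], [1, 0, 0, 3, 0], [1, 0, 0, 3, 0], [1, 0, 0, 3, 0], [1, 0, 0, 0, 0]])

```text
time_s: 18.4
eef_pos: [586.4, -77.8, 247.0]
ee_rot: [-0.0, 0.996, -0.089, -0.0]
force: [-0.1, -0.5, -2.4]
grip_width: 0.484
grip_force: 71.9
```

Call:
apply_moves(commands=[[1, 0, 0, 2, 0], [1, 0, 0, 2, 0], [1, 0, 0, 2, 0], [1, 0, 0, 0, 0]])

```text
time_s: 18.9
eef_pos: [586.4, -77.8, 241.1]
ee_rot: [-0.0, 0.996, -0.089, -0.0]
force: [0.4, -0.9, -2.0]
grip_width: 0.485
grip_force: 71.9
```

Call:
apply_moves(commands=[[1, 0, 0, 1, 0], [1, 0, 0, 1, 0], [1, 0, 0, 0, 0]])

```text
time_s: 19.27
eef_pos: [586.4, -77.8, 239.2]
ee_rot: [-0.0, 0.996, -0.089, -0.0]
force: [0.0, -0.2, -2.4]
grip_width: 0.484
grip_force: 71.9
```

Call:
apply_moves(commands=[[1, 0, 0, 0.7, 0], [1, 0, 0, 0, 0]])

```text
time_s: 19.52
eef_pos: [586.5, -77.9, 238.6]
ee_rot: [-0.0, 0.996, -0.089, 0.0]
force: [-0.9, -0.3, -2.3]
grip_width: 0.483
grip_force: 71.9
```

Call:
apply_moves(commands=[[1, 0, 0, 0.7, 0], [1, 0, 0, 0, 0]])

```text
time_s: 19.77
eef_pos: [586.5, -77.9, 238.5]
ee_rot: [0.0, 0.996, -0.089, 0.0]
force: [-1.2, -0.7, 3.3]
grip_width: 0.483
grip_force: 72.5
```

Call:
apply_moves(commands=[[1, 0, 0, 0.6, 0], [1, 0, 0, 0, 0]])

```text
time_s: 20.02
eef_pos: [586.6, -77.9, 238.4]
ee_rot: [0.0, 0.996, -0.089, 0.001]
force: [-1.8, 1.0, 6.9]
grip_width: 0.485
grip_force: 73.2
```

It sits home at z 238.4 as predicted. I release it and rise.

Call:
apply_moves(commands=[[0.3, 0, 0, 0, 0], [0.1, 0, 0, 0, 0], [-0.3, 0, 0, 0, 0], [-1, 0, 0, 0, 0], [-1, 0, 0, 0, 0], [-1, 0, 0, 0, 0], [-1, 0, 0, 0, 0], [-1, 0, 0, -10, 0], [-1, 0, 0, -30, 0], [-1, 0, 0, -40, 0], [-1, 0, 0, -40, 0], [-1, -50, 0, 0, 0], [-1, -50, 0, 0, 0], [-1, -50, 0, 0, 0], [-1, 0, 0, 0, 0]])

```text
time_s: 21.9
eef_pos: [436.8, -50.6, 358.8]
ee_rot: [0.0, 0.996, -0.089, 0.001]
force: [1.3, 0.7, -0.3]
grip_width: 1.001
grip_force: 0.0
```

```bash
python3 snap.py fin; python3 - <<'E'
from h import *
b=imaging.capture("scene");w=cv2.imread("pics/fin.png")
cv2.imwrite("pics/c5.png",np.hstack([cv2.resize(b[150:350,170:490],(480,300)),w[0:300,140:460]]))
E
```

```text
[436.83 -50.61 358.81] 21.9
```

View pics/c5.png

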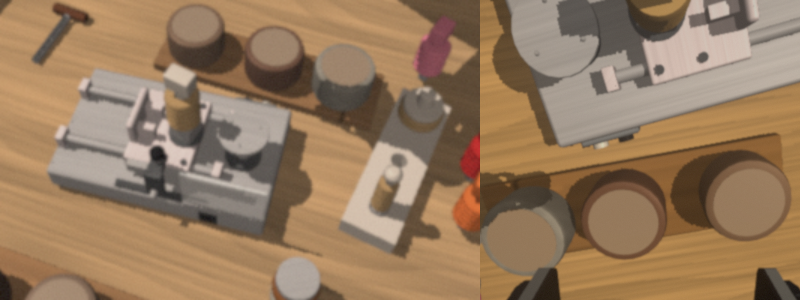

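The brush stands upright in the socket at about (180,105), the carriage is at the notch, and the other things are where they were. I hand the job in.

```bash
python3 -c "
from rig import ctrl
print(ctrl.finish_job())"
```

```text
the job is handed in; nothing more can be done
None
```

I handed the job in at about 22 s. The carriage is in the index notch and did not move under a 7 N push; the square-shanked brush is fully home in the drive socket, and nothing else was moved.

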